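# Check the rod depth gauges

### The job

Check every depth gauge on the carving bench by pushing its rod down as far as it will go. A gauge whose rod runs fully home stays upright on the bench, rod home, with a guard sleeve from the plywood board slid over its rod so that it sits flat on the block; a gauge whose rod sticks part-way goes, without a sleeve, into the grey repair box. There may be spare sleeves; leave the other things on the bench alone.

Things in the scene. Friction and masses are not known exactly. Their poses are not given: they have to be found in the camera images.
- gauge_1_mid (a point): Centre of the block of a rod depth gauge, half-way up (27.5 mm above its underside). The block is beech, 44 x 44 mm square and 55 mm high, standing upright; this point's x and y axes are square to its sides, z up. Total mass about 0.32 kg. A 14 mm steel rod slides up and down through the middle of its top. All gauges look alike.
- gauge_1_top (a point): Centre of the flat top of gauge 1's 14 mm rod. Every rod starts fully out: its top 40 mm above the block's top (67.5 mm above the block's centre). The stroke is 22 mm: fully home it stands 18 mm above the block (45.5 mm above the block's centre).
- gauge_2_mid (a point): As gauge_1_mid, for gauge 2.
- gauge_2_top (a point): As gauge_1_top, for gauge 2. Of every gauge: a sound rod snaps: pushed (3 N) past about 15 mm it drops home and stays there, let go sooner it springs back out. A sticking rod drags (3 N), jams hard 6 to 12 mm down, whatever the push, and stays there when let go.
- gauge_3_mid (a point): As gauge_1_mid, for gauge 3.
- gauge_3_top (a point): As gauge_1_top, for gauge 3.
- gauge_4_mid (a point): As gauge_1_mid, for gauge 4.
- gauge_4_top (a point): As gauge_1_top, for gauge 4.
- gauge_5_mid (a point): As gauge_1_mid, for gauge 5.
- gauge_5_top (a point): As gauge_1_top, for gauge 5.
- gauge_6_mid (a point): As gauge_1_mid, for gauge 6.
- gauge_6_top (a point): As gauge_1_top, for gauge 6.
- sleeve_1_mid (a point): Centre, half-way up, of an aluminium guard sleeve: a plain tube 34 mm outside, 19 mm bore, 30 mm high, standing on end on the plywood board, 40 g. Put over a rod it stands on the block's top, its centre 42.5 mm above the block's centre.
- sleeve_2_mid (a point): As sleeve_1_mid, for sleeve 2.
- sleeve_3_mid (a point): As sleeve_1_mid, for sleeve 3.
- repair_box_in (a point): Centre of the inner floor (6 mm above the bench) of the grey open repair box, fixed to the bench: 250 mm along its x, 140 mm along its y outside, walls 6 mm thick and 45 mm high. Room for three gauges in a row along x, 70 mm apart.
- sleeve_board: Fixed plywood board, 250 mm along its x, 90 mm along y, 12 mm thick, on which the three sleeves stand about 80 mm apart along x. Origin under its centre. It and the repair box may change sides.
- chisel: A carving tool with a wooden handle, 200 mm long, lying beyond the gauges. Bystander. Its origin is at its underside or on its axis.
- pencil: A flat carpenter's pencil 110 x 12 x 8 mm, lying among the gauges. Bystander. Its origin is at its underside or on its axis.
- offcut: A wooden offcut 90 x 50 x 22 mm. Bystander. Its origin is at its underside or on its axis.
Mind the look-alikes: they are no part of the job. Leave any turquoise look-alike of the part that bears gauge_1_mid alone.

How it is judged (in metres and radians):
At the end, for the whole second after the job is handed in: Sound gauges: upright on the bench (0.12 rad), rod within 3 mm of home, a sleeve over the rod within 6 mm of the block's centre and 4 mm of its top. Sticking gauges: in the repair box, rod stuck 4 to 13.5 mm down, no sleeve on (((z of gauge_1_top in the frame of gauge_1_mid below 0.0485 m and angle between gauge_1_mid's own z axis and vertical below 0.12 rad and height (world z) of gauge_1_mid below 0.031 m and ((x of sleeve_1_mid in the frame of gauge_1_mid between -0.006 and 0.006 m and y of sleeve_1_mid in the frame of gauge_1_mid between -0.006 and 0.006 m and z of sleeve_1_mid in the frame of gauge_1_mid between 0.038 and 0.046 m) or (x of sleeve_2_mid in the frame of gauge_1_mid between -0.006 and 0.006 m and y of sleeve_2_mid in the frame of gauge_1_mid between -0.006 and 0.006 m and z of sleeve_2_mid in the frame of gauge_1_mid between 0.038 and 0.046 m) or (x of sleeve_3_mid in the frame of gauge_1_mid between -0.006 and 0.006 m and y of sleeve_3_mid in the frame of gauge_1_mid between -0.006 and 0.006 m and z of sleeve_3_mid in the frame of gauge_1_mid between 0.038 and 0.046 m))) or (z of gauge_1_top in the frame of gauge_1_mid between 0.054 and 0.0635 m and x of gauge_1_mid in the frame of repair_box_in between -0.119 and 0.119 m and y of gauge_1_mid in the frame of repair_box_in between -0.064 and 0.064 m and z of gauge_1_mid in the frame of repair_box_in below 0.045 m and distance between each of sleeve_1_mid, sleeve_2_mid, sleeve_3_mid and gauge_1_mid above 0.049 m)) and ((z of gauge_2_top in the frame of gauge_2_mid below 0.0485 m and angle between gauge_2_mid's own z axis and vertical below 0.12 rad and height (world z) of gauge_2_mid below 0.031 m and ((x of sleeve_1_mid in the frame of gauge_2_mid between -0.006 and 0.006 m and y of sleeve_1_mid in the frame of gauge_2_mid between -0.006 and 0.006 m and z of sleeve_1_mid in the frame of gauge_2_mid between 0.038 and 0.046 m) or (x of sleeve_2_mid in the frame of gauge_2_mid between -0.006 and 0.006 m and y of sleeve_2_mid in the frame of gauge_2_mid between -0.006 and 0.006 m and z of sleeve_2_mid in the frame of gauge_2_mid between 0.038 and 0.046 m) or (x of sleeve_3_mid in the frame of gauge_2_mid between -0.006 and 0.006 m and y of sleeve_3_mid in the frame of gauge_2_mid between -0.006 and 0.006 m and z of sleeve_3_mid in the frame of gauge_2_mid between 0.038 and 0.046 m))) or (z of gauge_2_top in the frame of gauge_2_mid between 0.054 and 0.0635 m and x of gauge_2_mid in the frame of repair_box_in between -0.119 and 0.119 m and y of gauge_2_mid in the frame of repair_box_in between -0.064 and 0.064 m and z of gauge_2_mid in the frame of repair_box_in below 0.045 m and distance between each of sleeve_1_mid, sleeve_2_mid, sleeve_3_mid and gauge_2_mid above 0.049 m)) and ((z of gauge_3_top in the frame of gauge_3_mid below 0.0485 m and angle between gauge_3_mid's own z axis and vertical below 0.12 rad and height (world z) of gauge_3_mid below 0.031 m and ((x of sleeve_1_mid in the frame of gauge_3_mid between -0.006 and 0.006 m and y of sleeve_1_mid in the frame of gauge_3_mid between -0.006 and 0.006 m and z of sleeve_1_mid in the frame of gauge_3_mid between 0.038 and 0.046 m) or (x of sleeve_2_mid in the frame of gauge_3_mid between -0.006 and 0.006 m and y of sleeve_2_mid in the frame of gauge_3_mid between -0.006 and 0.006 m and z of sleeve_2_mid in the frame of gauge_3_mid between 0.038 and 0.046 m) or (x of sleeve_3_mid in the frame of gauge_3_mid between -0.006 and 0.006 m and y of sleeve_3_mid in the frame of gauge_3_mid between -0.006 and 0.006 m and z of sleeve_3_mid in the frame of gauge_3_mid between 0.038 and 0.046 m))) or (z of gauge_3_top in the frame of gauge_3_mid between 0.054 and 0.0635 m and x of gauge_3_mid in the frame of repair_box_in between -0.119 and 0.119 m and y of gauge_3_mid in the frame of repair_box_in between -0.064 and 0.064 m and z of gauge_3_mid in the frame of repair_box_in below 0.045 m and distance between each of sleeve_1_mid, sleeve_2_mid, sleeve_3_mid and gauge_3_mid above 0.049 m)) and ((z of gauge_4_top in the frame of gauge_4_mid below 0.0485 m and angle between gauge_4_mid's own z axis and vertical below 0.12 rad and height (world z) of gauge_4_mid below 0.031 m and ((x of sleeve_1_mid in the frame of gauge_4_mid between -0.006 and 0.006 m and y of sleeve_1_mid in the frame of gauge_4_mid between -0.006 and 0.006 m and z of sleeve_1_mid in the frame of gauge_4_mid between 0.038 and 0.046 m) or (x of sleeve_2_mid in the frame of gauge_4_mid between -0.006 and 0.006 m and y of sleeve_2_mid in the frame of gauge_4_mid between -0.006 and 0.006 m and z of sleeve_2_mid in the frame of gauge_4_mid between 0.038 and 0.046 m) or (x of sleeve_3_mid in the frame of gauge_4_mid between -0.006 and 0.006 m and y of sleeve_3_mid in the frame of gauge_4_mid between -0.006 and 0.006 m and z of sleeve_3_mid in the frame of gauge_4_mid between 0.038 and 0.046 m))) or (z of gauge_4_top in the frame of gauge_4_mid between 0.054 and 0.0635 m and x of gauge_4_mid in the frame of repair_box_in between -0.119 and 0.119 m and y of gauge_4_mid in the frame of repair_box_in between -0.064 and 0.064 m and z of gauge_4_mid in the frame of repair_box_in below 0.045 m and distance between each of sleeve_1_mid, sleeve_2_mid, sleeve_3_mid and gauge_4_mid above 0.049 m)) and ((z of gauge_5_top in the frame of gauge_5_mid below 0.0485 m and angle between gauge_5_mid's own z axis and vertical below 0.12 rad and height (world z) of gauge_5_mid below 0.031 m and ((x of sleeve_1_mid in the frame of gauge_5_mid between -0.006 and 0.006 m and y of sleeve_1_mid in the frame of gauge_5_mid between -0.006 and 0.006 m and z of sleeve_1_mid in the frame of gauge_5_mid between 0.038 and 0.046 m) or (x of sleeve_2_mid in the frame of gauge_5_mid between -0.006 and 0.006 m and y of sleeve_2_mid in the frame of gauge_5_mid between -0.006 and 0.006 m and z of sleeve_2_mid in the frame of gauge_5_mid between 0.038 and 0.046 m) or (x of sleeve_3_mid in the frame of gauge_5_mid between -0.006 and 0.006 m and y of sleeve_3_mid in the frame of gauge_5_mid between -0.006 and 0.006 m and z of sleeve_3_mid in the frame of gauge_5_mid between 0.038 and 0.046 m))) or (z of gauge_5_top in the frame of gauge_5_mid between 0.054 and 0.0635 m and x of gauge_5_mid in the frame of repair_box_in between -0.119 and 0.119 m and y of gauge_5_mid in the frame of repair_box_in between -0.064 and 0.064 m and z of gauge_5_mid in the frame of repair_box_in below 0.045 m and distance between each of sleeve_1_mid, sleeve_2_mid, sleeve_3_mid and gauge_5_mid above 0.049 m)) and ((z of gauge_6_top in the frame of gauge_6_mid below 0.0485 m and angle between gauge_6_mid's own z axis and vertical below 0.12 rad and height (world z) of gauge_6_mid below 0.031 m and ((x of sleeve_1_mid in the frame of gauge_6_mid between -0.006 and 0.006 m and y of sleeve_1_mid in the frame of gauge_6_mid between -0.006 and 0.006 m and z of sleeve_1_mid in the frame of gauge_6_mid between 0.038 and 0.046 m) or (x of sleeve_2_mid in the frame of gauge_6_mid between -0.006 and 0.006 m and y of sleeve_2_mid in the frame of gauge_6_mid between -0.006 and 0.006 m and z of sleeve_2_mid in the frame of gauge_6_mid between 0.038 and 0.046 m) or (x of sleeve_3_mid in the frame of gauge_6_mid between -0.006 and 0.006 m and y of sleeve_3_mid in the frame of gauge_6_mid between -0.006 and 0.006 m and z of sleeve_3_mid in the frame of gauge_6_mid between 0.038 and 0.046 m))) or (z of gauge_6_top in the frame of gauge_6_mid between 0.054 and 0.0635 m and x of gauge_6_mid in the frame of repair_box_in between -0.119 and 0.119 m and y of gauge_6_mid in the frame of repair_box_in between -0.064 and 0.064 m and z of gauge_6_mid in the frame of repair_box_in below 0.045 m and distance between each of sleeve_1_mid, sleeve_2_mid, sleeve_3_mid and gauge_6_mid above 0.049 m))); the robot touches nothing.
It fails at once if the chisel is disturbed (moved more than 50 mm) (distance of chisel from where it was at the start of the episode above 0.05 m).
It fails at once if the pencil is disturbed (moved more than 50 mm) (distance of pencil from where it was at the start of the episode above 0.05 m).
It fails at once if the offcut is disturbed (moved more than 50 mm) (distance of offcut from where it was at the start of the episode above 0.05 m).
Of gauge_1, gauge_2, gauge_3, gauge_4, gauge_5, gauge_6 only 5 to 6 are there at a start; the rules pass over those that are not, and their reading is None.
At some moment in a run one of gauge_1, gauge_2, gauge_3, gauge_4, gauge_5, gauge_6 may be knocked a few centimetres aside while the robot is not near it.
It also fails if it takes over 210 s, if anything falls off the work surface, if the arm or the gripper's body presses on something with over 40 N, if the wrist force passes 120 N, or if a joint passes its speed limit or range.

### The arm

A 6-joint arm with a two-finger parallel gripper is mounted at the origin on the work surface. World frame = base frame: x ahead of the robot, y to its left, z up, the work surface at z = 0. Lengths are in mm, angles in rad, forces in N, time in s.
With the tool pointing down it reaches from about 350 to 875 mm from the base axis. Payload 4.2 kg.
Tool frame: the origin (TCP) lies at the very end of the fingers, on their centre line; the grasp point (between the pads) lies 19 mm behind it; z points along the fingers, y is the line along which they close (so a half turn about z gives the same grasp; the last joint's range is limited). The gripper opens to 85 mm and grips with 20 to 120 N. Pads are 22 mm wide; open, the fingers measure 114 mm over their backs; the gripper's body (76 mm by 85 mm) begins 54 mm behind the grasp point. The pads swing forward as they close: fully open they stand 13 mm farther back than shut.
Start: joints at [1.53, 0.385, 0.008, 0, -1.194, -0.259], TCP at [184.548, 597.111, 231.312] pointing down, gripper open.
Joint ranges: [-3.14, 3.14], [-1.21, 2.06], [-1.07, 1.41], [-3.16, 2.05], [-2.99, -0.16], [-3.1, 3.1]. Speed limits (rad/s): [2.79, 2.79, 3.14, 3.14, 3.14, 3.14].

### API

Orientations are given as a unit quaternion [x, y, z, w].
In Python, from bench import arm gives the robot as it stands.
- The arm moves only by the tool servo_tool, never from a script. Its argument "rows" is a list that holds one entry, the list of rows, each a list of 7 numbers: the finger opening in mm, from 0 to 85.4, then the shift along the tool's x, y, z in mm, then the turn, a rotation vector about the tool's x, y, z in rad. A call has 1 to 10 rows; each row is the pose to reach, as a shift and turn from the pose commanded when the call began, along the tool's axes at that moment; what a row does not reach only later rows make up. A row lasts 1/8 s, in which the tool goes at most 62.5 mm and 10.7 degrees, less where a joint would pass 70% of its speed; a pose out of reach is approached as far as the arm can. A call with a gripper value outside its range is refused whole. The fingers move at their own pace and stop on an object; the grip force is fixed at half the most. Time passes only in rows, so rows that repeat a pose let the fingers close. It gives the time, the measured TCP pose, the force, the opening and the grip force at its end, in the units of the state.
- arm.read_state(): the state, without advancing time (a new reading comes with each control period).
- arm.get_image(name): name is "scene" or "top" or "wrist"; returns the picture (420x560x3 uint8, red, green, blue); there is no depth.
- arm.camera_params(name): a dict with "intrinsics" (3x3 intrinsics, pixels), "D" ([k1, k2, p1, p2, k3] as OpenCV has them; the pictures are not rectified), "R" (3x3) and "t" (3): a world point X has camera coordinates R X + t. Camera axes: x right, y down, z forward; pixel columns grow to the right and rows downward; lengths in mm; the calibration is good to about 2 mm. A picture is of the moment at which its call begins: read the wrist's pose just before it. camera_params takes no time and is no camera call; for the wrist camera it gives the pose at the moment of the call.
- arm.job_done(): hands the job in; it is judged then, once.
The state is a dict: "clock": time; "joints": joint angles; "joint_vel": joint speeds; "joint_efforts": joint torques, N m; "position": TCP position; "ee_rot": TCP orientation; "contact_force": force on the tool from outside, world axes, zero at the start; "wrist_torque": the same for the moment, N m; "gripper_width": finger opening in mm; "grasp_force": force on a finger pad.
Only numpy, scipy, OpenCV 4.12 (cv2) and the standard library are available. Lean on these libraries where they do the work, as an engineer would, in place of code of your own. Each camera call takes 0.05 s, during which the arm holds its last target. There are 200 camera calls.

## Working session

There is one attempt and no reset: what is moved stays moved. The work goes in short steps, Python scripts to look and compute and a tool call to move; the robot and the scene stay as the last step left them, time stands still between calls to the robot, and variables do not carry over. Pictures are saved under pics/ and viewed, at most 14 in all, crops included, and the job is handed in when it is done.

Besides the shell and the picture viewer there is one more tool, called by a JSON object that holds its "method" and its "body", one argument or row to a line. servo_tool: Moves the arm, as the interface text tells. Its arguments: {"type":"object","properties":{"rows":{"type":"array"}},"required":["rows"]}

```bash
ls; mkdir -p pics; python3 - <<'E'
from bench import arm
import cv2,numpy as np
s=arm.read_state();print(s)
for n in("scene","top"):
    im=arm.get_image(n);cv2.imwrite(f"pics/{n}0.png",im[:,:,::-1])
for n in("scene","top","wrist"):
    p=arm.camera_params(n);print(n,p)
E
```

```text
pics
{'clock': 0.0, 'joints': array([ 1.52959791e+00,  3.85552326e-01,  6.63924461e-03, -4.82618361e-04,
       -1.19397077e+00, -2.58598888e-01]), 'joint_vel': array([ 0.00043046, -0.00018612,  0.00032513,  0.00052775,  0.00222054,
        0.00165107]), 'joint_efforts': array([ 4.20425977e-04, -3.92293060e+01,  1.88402778e+01,  4.18613210e+00,
       -4.64683020e-03,  7.29933021e-06]), 'position': array([184.39424721, 596.58470464, 230.23179968]), 'ee_rot': array([ 9.88772355e-01, -1.49425869e-01, -1.09727607e-04,  1.06193608e-03]), 'contact_force': array([0.05861238, 0.47239992, 0.10892354]), 'wrist_torque': array([-0.02541564, -0.01954717, -0.01810014]), 'grasp_force': 0.0, 'gripper_width': 85.16444873756701}
scene {'intrinsics': array([[413.58724985,   0.        , 276.50451339],
       [  0.        , 413.58724985, 203.73563607],
       [  0.        ,   0.        ,   1.        ]]), 'D': array([-0.00561877,  0.        ,  0.        ,  0.        ,  0.        ]), 'R': array([[ 0.58915525,  0.80799556,  0.00626705],
       [ 0.57760583, -0.41571602, -0.70253235],
       [-0.5650377 ,  
[... 308 characters left out ...]
  ,  0.        ,  0.        ]), 'R': array([[ 0.01958002, -0.99972073,  0.01323177],
       [-0.9815156 , -0.0217401 , -0.19014336],
       [ 0.19037792, -0.00926418, -0.98166716]]), 't': array([-11.22992762, 545.51154493, 954.11655598])}
wrist {'intrinsics': array([[376.17433028,   0.        , 283.30891522],
       [  0.        , 376.17433028, 207.50583849],
       [  0.        ,   0.        ,   1.        ]]), 'D': array([-0.06299726,  0.        ,  0.        ,  0.        ,  0.        ]), 'R': array([[-0.29485255, -0.95553975,  0.00240145],
       [-0.91451245,  0.28291945,  0.2891774 ],
       [-0.27699992,  0.08306854, -0.95727251]]), 't': array([623.54121932, -37.3725145 , 379.53284939])}
```

View pics/scene0.png

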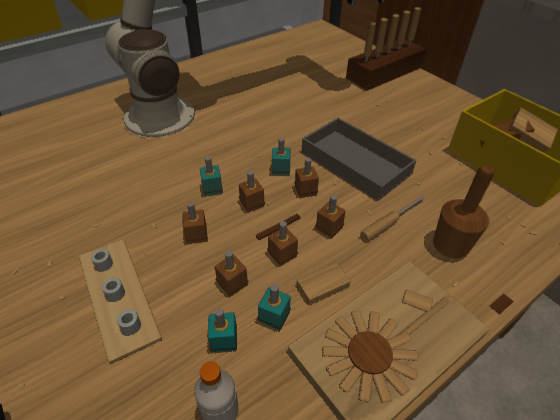

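View pics/top0.png

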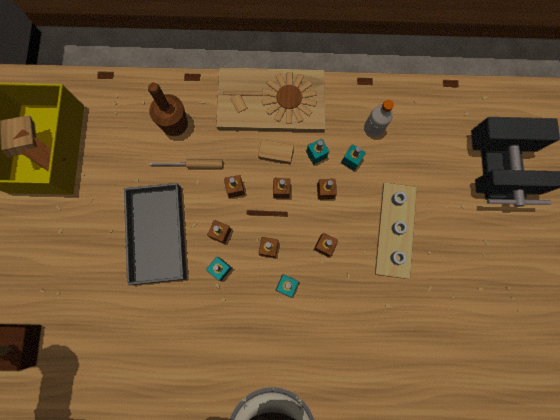

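Scene shows six brown gauges plus four turquoise look-alikes, with the sleeve board at the left and the grey box at the right.

Candidates in the top view:
- **Gauges (brown):** (234,186), (282,187), (327,188), (219,231), (269,247), (326,244).
- **Turquoise look-alikes, left alone:** (318,151), (354,157), (219,268), (287,286).
- **Sleeves:** (399,198), (400,228), (399,258).
- **Box:** (155,233).

Next I take coarse positions and a close crop.

```bash
cat > h.py <<'E'
from bench import arm
import cv2,numpy as np
from scipy.spatial.transform import Rotation as Rot
def ray(p,uv,z):
    n=cv2.undistortPoints(np.array(uv,float).reshape(-1,1,2),p["intrinsics"],p["D"]).reshape(-1,2)
    d=np.c_[n,np.ones(len(n))]@p["R"]; C=-p["R"].T@p["t"]
    return C+d*((z-C[2])/d[:,2])[:,None]
def proj(p,X):
    r,_=cv2.Rodrigues(p["R"]); return cv2.projectPoints(np.array(X,float).reshape(-1,1,3),r,p["t"],p["intrinsics"],p["D"])[0].reshape(-1,2)
def pose():
    s=arm.read_state(); return s["position"],Rot.from_quat(s["ee_rot"])
def shift(X,yaw=None):
    """tool-frame shift from measured pose to TCP X; turn to yaw (tool-y direction angle in world) pointing down"""
    P,R=pose(); d=R.inv().apply(np.array(X,float)-P)
    x=[0,0,0]
    if yaw is not None:
        y=np.array([np.cos(yaw),np.sin(yaw),0]); z=np.array([0,0,-1.]); 
        x=(R.inv()*Rot.from_matrix(np.c_[np.cross(y,z),y,z])).as_rotvec()
    return np.round(d,1),np.round(x,3)
E
python3 - <<'E'
from h import *
p=arm.camera_params("top");im=cv2.imread("pics/top0.png")
g=[(234,186),(282,187),(327,188),(219,231),(269,247),(326,244)]
print(ray(p,g,60).round());print(ray(p,[(399,198),(400,228),(399,258)],42).round());print(ray(p,[(155,233)],6).round(),ray(p,[(125,186),(178,183),(185,282),(129,284)],45).round())
c=im[130:300,190:420];cv2.imwrite("pics/c0.png",cv2.resize(c,None,fx=3.4,fy=3.4,interpolation=cv2.INTER_CUBIC))
w=arm.camera_params("wrist");P,R=pose();C=-w["R"].T@w["t"];print("cam in tool",R.inv().apply(C-P),"axis in tool",R.inv().apply(w["R"][2]),R.as_matrix().round(3))
print(shift([480,-30,300],0))
E
```

```text
[[ 608.  108.   60.]
 [ 609.  -15.   60.]
 [ 609. -132.   60.]
 [ 491.  141.   60.]
 [ 453.   15.   60.]
 [ 464. -128.   60.]]
[[ 591. -323.   42.]
 [ 511. -323.   42.]
 [ 434. -317.   42.]]
[[489. 317.   6.]] [[606. 393.  45.]
 [617. 256.  45.]
 [363. 222.  45.]
 [355. 360.  45.]]
cam in tool [  73.69602431    0.2627106  -142.29651516] axis in tool [-2.89272261e-01  5.95226154e-04  9.57246679e-01] [[ 0.955 -0.296 -0.   ]
 [-0.296 -0.955 -0.002]
 [ 0.     0.002 -1.   ]]
(array([467.6, 511.4, -68.6]), array([ 1.000e-03,  2.000e-03, -1.871e+00]))
```

View pics/c0.png

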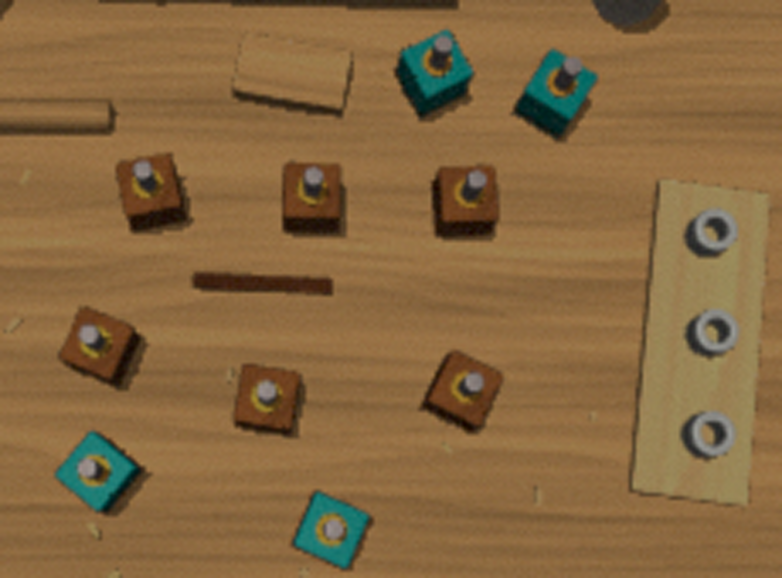

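The crop confirms the six brown blocks with grey rods and yellow collars. The sleeves stand on the board at the right. I'm moving to an overview with the wrist camera.

```bash
python3 -c "
from h import *
print(shift([570,0,300],-np.pi/2))"
```

```text
(array([544.7, 456.2, -68.7]), array([ 0.002,  0.   , -0.3  ]))
```

{"method": "servo_tool", "body": {
  "rows": [
    [[85,545,456,-69,0,0,-0.3],[85,545,456,-69,0,0,-0.3],[85,545,456,-69,0,0,-0.3],[85,545,456,-69,0,0,-0.3],[85,545,456,-69,0,0,-0.3],[85,545,456,-69,0,0,-0.3],[85,545,456,-69,0,0,-0.3],[85,545,456,-69,0,0,-0.3],[85,545,456,-69,0,0,-0.3],[85,545,456,-69,0,0,-0.3]]
  ]
}}

```text
clock: 1.35
position: [523.1, 73.0, 291.7]
ee_rot: [1.0, 0.0, -0.0, -0.0]
contact_force: [0.7, 0.2, -0.8]
gripper_width: 84.9
grasp_force: 0.0
```

{"method": "servo_tool", "body": {
  "rows": [
    [[0,45,70,-8,0,0,0],[0,45,70,-8,0,0,0],[0,45,70,-8,0,0,0],[0,45,70,-8,0,0,0]]
  ]
}}

```text
clock: 1.85
position: [566.9, 5.3, 299.2]
ee_rot: [1.0, 0.0, -0.001, -0.0]
contact_force: [-0.1, 0.9, 0.3]
gripper_width: 11.5
grasp_force: 0.0
```

```bash
cat >> h.py <<'E'
def snap(n):
    p=arm.camera_params(n); im=arm.get_image(n)[:,:,::-1].copy(); return p,im
E
python3 - <<'E'
from h import *
print(pose()[0],arm.read_state()["joint_vel"].round(3))
p,im=snap("wrist");cv2.imwrite("pics/w1.png",im);import pickle;pickle.dump(p,open("w1.pkl","wb"))
E
```

```text
[566.92802445   5.29812813 299.21954367] [ 0.017 -0.01  -0.002  0.001 -0.001  0.001]
```

View pics/w1.png

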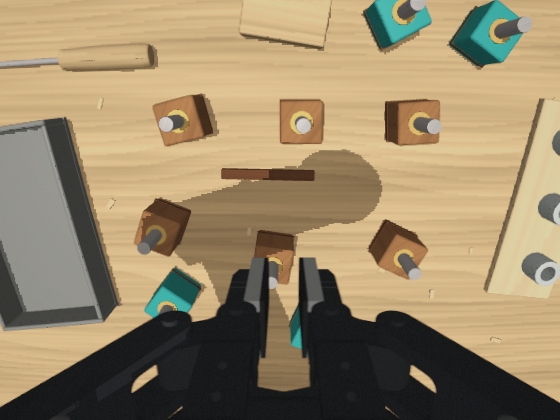

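The wrist view shows caps at about (166,124), (303,125), (433,127), (145,242), (272,278) and (415,272). The pencil is at (268,174) and the box is on the left. Now measuring caps and block angles.

```bash
cat >> h.py <<'E'
def cap(p,im,uv,zc=95,r=14,vt=None):
    """centroid of bright grey disc near uv -> world at zc"""
    u,v=map(int,uv); x0,y0=max(u-r,0),max(v-r,0)
    hsv=cv2.cvtColor(im[y0:v+r,x0:u+r],cv2.COLOR_BGR2HSV).astype(int)
    g=(hsv[...,1]<50)&(hsv[...,2]>70)
    t=vt or np.percentile(hsv[...,2][g],92)-25
    m=(g&(hsv[...,2]>t)).astype(np.uint8)
    n,l,s,c=cv2.connectedComponentsWithStats(m)
    k=1+np.argmax(s[1:,4]); q=c[k]+[x0,y0]
    return q.round(1),s[k],int(t),ray(p,[q],zc)[0].round(1)
def block(p,im,X,z=55,r=45):
    """top face of brown block near world X -> centre, angle"""
    u,v=proj(p,[X[0],X[1],z])[0].astype(int);x0,y0=max(u-r,0),max(v-r,0)
    hsv=cv2.cvtColor(im[y0:v+r,x0:u+r],cv2.COLOR_BGR2HSV).astype(int)
    b=(hsv[...,0]<13)&(hsv[...,1]>110)
    t=np.percentile(hsv[...,2][b],80)*0.75
    m=(b&(hsv[...,2]>t)).astype(np.uint8)
    n,l,s,c=cv2.connectedComponentsWithStats(m);k=1+np.argmax(s[1:,4])
    cs=cv2.findContours((l==k).astype(np.uint8),cv2.RETR_EXTERNAL,cv2.CHAIN_APPROX_NONE)[0][0].reshape(-1,2)+[x0,y0]
    w=ray(p,cs,z)[:,:2].astype(np.float32); return cv2.minAreaRect(w)
E
python3 - <<'E'
from h import *;import pickle
p=pickle.load(open("w1.pkl","rb"));im=cv2.imread("pics/w1.png")
for uv in [(166,124),(303,125),(433,127),(145,242),(272,278),(415,272)]:
    c=cap(p,im,uv);print(*c,block(p,im,c[3]))
pt=arm.camera_params("top");it=cv2.imread("pics/top0.png")
for uv in [(232,181),(282,184),(330,184),(216,229),(268,245),(329,243)]:
    c=cap(pt,it,uv,r=6);print("top",*c,block(pt,it,c[3],r=20))
for uv in [(399,198),(400,228),(399,258)]:
    c=cap(pt,it,uv,zc=42,r=9);print("sl",*c)
E
```

```text
[165.4 123.8] [  7   7  14  15 158] 186 [615.  112.1  95. ] ((614.446533203125, 83.517822265625), (25.45664405822754, 8.875722885131836), 8.739434242248535)
[303.1 125.3] [  8   8  13  14 149] 190 [613.4 -13.   95. ] ((634.7015380859375, 7.929364204406738), (0.6912376284599304, 1.3857132196426392), 44.18202209472656)
[433.9 126.2] [  8   6  15  15 161] 169 [ 613.4 -132.9   95. ] ((615.0281372070312, -103.51436614990234), (38.166343688964844, 7.971012115478516), 5.7180633544921875)
[143.4 247.7] [  7  14  12  12 117] 97 [493.2 145.3  95. ] ((527.4996948242188, 136.74269104003906), (15.076539993286133, 9.317357063293457), 73.2552490234375)
[272.7 282.7] [12 13  8 12 71] 165 [454.8  15.6  95. ] ((483.1518859863281, 14.292985916137695), (4.846538066864014, 8.912285804748535), 47.03776168823242)
[414.6 273.9] [  8  11  12  11 111] 166 [ 464.4 -130.3   95. ] ((494.46063232421875, -108.6080093383789), (24.826601028442383, 49.65432357788086), 25.853975296020508)
top [231.5 179.5] [ 4  3  4  4 16] 114 [615.8 111.5  95. ] ((603.2361450195312, 108.45502471923828), (15.71100902557373, 40.9299468
[... 327 characters left out ...]
2329711914), 26.063446044921875)
top [215.5 227.8] [ 4  3  4  5 18] 122 [493.6 145.4  95. ] ((478.2117919921875, 149.60739135742188), (37.70187759399414, 12.497808456420898), 57.76431655883789)
top [268.  244.5] [ 4  4  5  4 16] 123 [455.5  16.9  95. ] ((472.1458435058594, 24.08665657043457), (9.431022644042969, 23.431642532348633), 8.366795539855957)
top [329. 242.] [ 4  3  5  5 21] 112 [ 464.7 -130.7   95. ] ((466.1658935546875, -116.84394073486328), (14.532613754272461, 29.737565994262695), 63.66973876953125)
sl [400.4 196.8] [ 5  2 12 12 66] 119 [ 593.8 -326.9   42. ]
sl [400.6 226.7] [ 4  2 12 12 68] 120 [ 514.4 -324.2   42. ]
sl [399.5 256.8] [ 4  2 12 13 71] 121 [ 436.9 -318.3   42. ]
```

Wrist and top views agree to about 1 mm. Next is the first gauge, B at (613,-13), pushed gently.

{"method": "servo_tool", "body": {
  "rows": [
    [[0,46.5,18,150,0,0,0],[0,46.5,18,150,0,0,0],[0,46.5,18,190,0,0,0],[0,46.5,18,190,0,0,0],[0,46.5,18,198,0,0,0],[0,46.5,18,204,0,0,0],[0,46.5,18,208,0,0,0],[0,46.5,18,211,0,0,0]]
  ]
}}

```text
clock: 2.9
position: [614.9, -12.7, 90.3]
ee_rot: [1.0, 0.0, 0.002, -0.0]
contact_force: [1.1, 0.3, 2.2]
gripper_width: -0.1
grasp_force: 1.0
```

{"method": "servo_tool", "body": {
  "rows": [
    [[0,-1,0,3,0,0,0],[0,-1,0,5,0,0,0]]
  ]
}}

```text
clock: 3.15
position: [613.2, -13.2, 83.9]
ee_rot: [1.0, 0.0, 0.0, -0.0]
contact_force: [0.3, 0.3, 1.7]
gripper_width: -0.2
grasp_force: 0.6
```

{"method": "servo_tool", "body": {
  "rows": [
    [[0,0,0,2,0,0,0],[0,0,0,3,0,0,0],[0,0,0,3,0,0,0]]
  ]
}}

```text
clock: 3.52
position: [612.4, -13.3, 80.1]
ee_rot: [1.0, -0.0, -0.001, 0.0]
contact_force: [0.2, -0.7, 0.1]
gripper_width: 0.4
grasp_force: 0.0
```

{"method": "servo_tool", "body": {
  "rows": [
    [[0,0,0,6,0,0,0],[0,0,0,-32,0,0,0],[0,1,60,-32,0,0,0],[0,1,120,-32,0,0,0],[0,1,120,-32,0,0,0],[0,1,120,-20,0,0,0],[0,1,120,-15,0,0,0],[0,1,120,-11,0,0,0],[0,1,120,-8,0,0,0],[0,1,120,-6,0,0,0]]
  ]
}}

```text
clock: 4.78
position: [614.0, -132.6, 86.6]
ee_rot: [1.0, 0.0, -0.0, -0.0]
contact_force: [-0.5, 0.3, 2.4]
gripper_width: -0.3
grasp_force: 1.2
```

{"method": "servo_tool", "body": {
  "rows": [
    [[0,0,0,2,0,0,0],[0,0,0,4,0,0,0],[0,0,0,4,0,0,0]]
  ]
}}

```text
clock: 5.15
position: [614.1, -133.2, 82.5]
ee_rot: [1.0, 0.0, 0.0, 0.0]
contact_force: [-0.2, -0.3, 0.8]
gripper_width: -0.1
grasp_force: 0.2
```

{"method": "servo_tool", "body": {
  "rows": [
    [[0,0,0,2,0,0,0],[0,0,0,3.5,0,0,0],[0,0,0,3.5,0,0,0]]
  ]
}}

```text
clock: 5.52
position: [613.8, -133.2, 78.9]
ee_rot: [1.0, 0.0, -0.0, -0.0]
contact_force: [0.0, -0.7, 0.2]
gripper_width: 0.1
grasp_force: 0.0
```

{"method": "servo_tool", "body": {
  "rows": [
    [[0,0,0,5,0,0,0],[0,0,0,-33,0,0,0],[0,-62,-1,-33,0,0,0],[0,-124,-2,-33,0,0,0],[0,-149,-3,-33,0,0,0],[0,-149,-3,-28,0,0,0],[0,-149,-3,-18,0,0,0],[0,-149,-3,-13,0,0,0],[0,-149,-3,-9,0,0,0],[0,-149,-3,-8,0,0,0]]
  ]
}}

```text
clock: 6.78
position: [466.1, -130.2, 87.0]
ee_rot: [1.0, 0.0, 0.001, 0.0]
contact_force: [1.0, 0.0, 2.4]
gripper_width: -0.1
grasp_force: 1.3
```

{"method": "servo_tool", "body": {
  "rows": [
    [[0,0,0,2,0,0,0],[0,0,0,4.5,0,0,0],[0,0,0,4.5,0,0,0]]
  ]
}}

```text
clock: 7.15
position: [465.8, -130.2, 83.1]
ee_rot: [1.0, 0.0, 0.001, 0.0]
contact_force: [2.1, -0.2, 3.4]
gripper_width: -0.3
grasp_force: 1.9
```

{"method": "servo_tool", "body": {
  "rows": [
    [[0,-1,0,2,0,0,0],[0,-1,0,4,0,0,0],[0,-1,0,4,0,0,0]]
  ]
}}

```text
clock: 7.52
position: [466.4, -130.4, 82.8]
ee_rot: [1.0, 0.001, 0.003, 0.001]
contact_force: [-4.6, 3.0, 26.7]
gripper_width: -0.1
grasp_force: 13.2
```

Gauge F sticks at about 12 mm. Next is E.

{"method": "servo_tool", "body": {
  "rows": [
    [[0,0,0,-20,0,0,0],[0,-3,-30,-33,0,0,0],[0,-6,-90,-33,0,0,0],[0,-10,-146.5,-33,0,0,0],[0,-10,-146.5,-33,0,0,0],[0,-10,-146.5,-25,0,0,0],[0,-10,-146.5,-18,0,0,0],[0,-10,-146.5,-13,0,0,0],[0,-10,-146.5,-9,0,0,0],[0,-10,-146.5,-6,0,0,0]]
  ]
}}

```text
clock: 8.78
position: [454.2, 15.3, 85.9]
ee_rot: [1.0, 0.0, -0.0, 0.001]
contact_force: [-7.0, -3.7, 26.1]
gripper_width: 0.2
grasp_force: 13.2
```

{"method": "servo_tool", "body": {
  "rows": [
    [[0,0,0,1,0,0,0],[0,0,0,-20,0,0,0],[0,13,-50,-28,0,0,0],[0,26,-100,-28,0,0,0],[0,39,-129.5,-28,0,0,0],[0,39,-129.5,-22,0,0,0],[0,39,-129.5,-13,0,0,0],[0,39,-129.5,-8,0,0,0],[0,39,-129.5,-4,0,0,0],[0,39,-129.5,-1,0,0,0]]
  ]
}}

```text
clock: 10.02
position: [492.6, 145.1, 85.5]
ee_rot: [1.0, -0.0, -0.0, 0.0]
contact_force: [-0.8, -1.2, 1.1]
gripper_width: 0.1
grasp_force: 0.6
```

{"method": "servo_tool", "body": {
  "rows": [
    [[0,0.5,0,2,0,0,0],[0,0.5,0,4,0,0,0],[0,0.5,0,6,0,0,0],[0,0.5,0,6,0,0,0]]
  ]
}}

```text
clock: 10.52
position: [493.5, 145.9, 79.5]
ee_rot: [1.0, 0.0, 0.0, -0.0]
contact_force: [-0.1, -0.1, -0.5]
gripper_width: -0.1
grasp_force: 0.0
```

D is sound. Next is A.

{"method": "servo_tool", "body": {
  "rows": [
    [[0,0,0,5,0,0,0],[0,0,0,-33,0,0,0],[0,55,15,-33,0,0,0],[0,110,30,-33,0,0,0],[0,122,34,-33,0,0,0],[0,122,34,-27,0,0,0],[0,122,34,-18,0,0,0],[0,122,34,-13,0,0,0],[0,122,34,-9,0,0,0],[0,122,34,-6,0,0,0]]
  ]
}}

```text
clock: 11.78
position: [616.5, 112.4, 89.3]
ee_rot: [1.0, 0.001, 0.002, 0.0]
contact_force: [-6.0, 0.2, 22.6]
gripper_width: -0.0
grasp_force: 11.3
```

A sticks at about 6 mm. That gives sound = B, C, D and stuck = A, E, F. Going up for an overview.

{"method": "servo_tool", "body": {
  "rows": [
    [[0,0,0,-60,0,0,0],[60,-40,35,-120,0,0,0],[60,-80,70,-180,0,0,0],[60,-116,112,-220,0,0,0],[60,-116,112,-220,0,0,0],[60,-116,112,-220,0,0,0],[60,-116,112,-220,0,0,0]]
  ]
}}

```text
clock: 12.65
position: [499.2, 0.2, 305.0]
ee_rot: [1.0, 0.0, -0.0, -0.0]
contact_force: [0.3, -0.2, -0.4]
gripper_width: 59.8
grasp_force: 0.0
```

```bash
python3 - <<'E'
from h import *
import pickle
print(pose()[0])
p,im=snap("wrist");cv2.imwrite("pics/w2.png",im);pickle.dump(p,open("w2.pkl","wb"))
p,im=snap("top");cv2.imwrite("pics/top2.png",im)
E
```

```text
[4.99231651e+02 2.14366819e-01 3.04972870e+02]
```

View pics/w2.png

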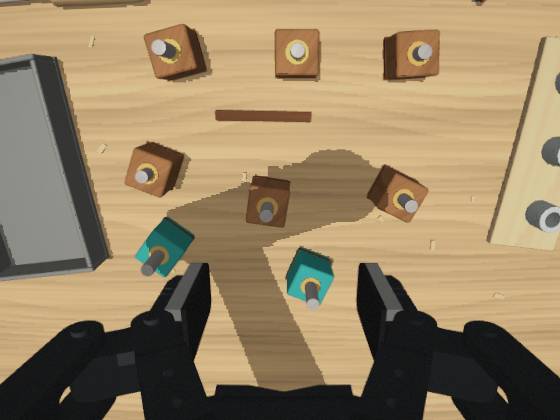

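All six gauges are in place, with caps at about (159,47), (297,50), (424,51), (143,176), (266,212) and (410,205). I'll measure them again, with the block angles.

```bash
cat >> h.py <<'E'
def block(p,im,X,z=55,r=40):
    """brown block: min-area rect angle from top-face edge lines, centre from collar"""
    u,v=proj(p,[X[0],X[1],z])[0].astype(int);x0,y0=max(u-r,0),max(v-r,0)
    hsv=cv2.cvtColor(im[y0:v+r,x0:u+r],cv2.COLOR_BGR2HSV).astype(int)
    m=((hsv[...,0]<14)&(hsv[...,1]>140)&(hsv[...,2]>20)).astype(np.uint8)
    Y=((hsv[...,0]>17)&(hsv[...,0]<30)&(hsv[...,1]>140)).astype(np.uint8)
    n,l,s,c=cv2.connectedComponentsWithStats(cv2.morphologyEx(m,cv2.MORPH_CLOSE,np.ones((3,3))));k=l[min(max(0,v-y0),l.shape[0]-1)-0,u-x0] or 1+np.argmax(s[1:,4])
    k=1+np.argmax(s[1:,4]); b=l==k; V=hsv[...,2]
    t=cv2.threshold(V[b].astype(np.uint8),0,255,cv2.THRESH_OTSU)[0]
    top=cv2.morphologyEx((b&(V>t)).astype(np.uint8),cv2.MORPH_OPEN,np.ones((3,3)))
    cs=max(cv2.findContours(top,cv2.RETR_EXTERNAL,cv2.CHAIN_APPROX_NONE)[0],key=cv2.contourArea).reshape(-1,2)+[x0,y0]
    w=ray(p,cs,z)[:,:2].astype(np.float32);(c,d,a)=cv2.minAreaRect(w)
    return np.round(c,1),np.round(d,1),round(a,1),int(t)
E
python3 - <<'E'
from h import *;import pickle
p=pickle.load(open("w2.pkl","rb"));im=cv2.imread("pics/w2.png")
p1=pickle.load(open("w1.pkl","rb"));im1=cv2.imread("pics/w1.png")
for n,uv,z in zip("ABCDEF",[(159,47),(297,50),(424,51),(143,176),(266,212),(410,205)],[89,73,73,73,86,83]):
    c=cap(p,im,uv,z);print(n,*c,*block(p,im,c[3]),"|",*block(p1,im1,c[3]))
E
```

```text
Traceback (most recent call last):
  File "h.py", line 52, in block
    cs=max(cv2.findContours(top,cv2.RETR_EXTERNAL,cv2.CHAIN_APPROX_NONE)[0],key=cv2.contourArea).reshape(-1,2)+[x0,y0]
       ~~~^^^^^^^^^^^^^^^^^^^^^^^^^^^^^^^^^^^^^^^^^^^^^^^^^^^^^^^^^^^^^^^^^^^^^^^^^^^^^^^^^^^^^^
ValueError: max() iterable argument is empty
```

```bash
python3 - <<'E'
from h import *;import pickle
im=cv2.imread("pics/w2.png");h=cv2.cvtColor(im,cv2.COLOR_BGR2HSV)
for n,uv in dict(Atop=(170,35),Aside=(203,62),Btop=(310,65),Dtop=(130,165),Dside=(177,165),Etop=(280,185),Eside=(285,222),Ftop=(390,185),Ftop2=(385,195),wood=(240,85),shadow=(240,240),col=(285,40)).items():
    print(n,h[uv[1],uv[0]],end="; ")
E
```

```text
Atop [ 14 142 172]; Aside [ 12 146  68]; Btop [ 13 145 156]; Dtop [ 14 143 157]; Dside [ 13 150  61]; Etop [ 13 142  79]; Eside [ 17 110 130]; Ftop [ 14 144 154]; Ftop2 [ 13 149 101]; wood [ 18  92 213]; shadow [ 17 105 136]; col [ 14 140 166];
```

```bash
python3 - <<'E'
s=open("h.py").read()
s=s.replace("(hsv[...,0]<14)&(hsv[...,1]>140)&(hsv[...,2]>20)","(hsv[...,0]<=16)&(hsv[...,1]>122)")
open("h.py","w").write(s)
E
python3 - <<'E'
from h import *;import pickle
p=pickle.load(open("w2.pkl","rb"));im=cv2.imread("pics/w2.png")
p1=pickle.load(open("w1.pkl","rb"));im1=cv2.imread("pics/w1.png")
for n,uv,z in zip("ABCDEF",[(159,47),(297,50),(424,51),(143,176),(266,212),(410,205)],[89,73,73,73,86,83]):
    c=cap(p,im,uv,z);print(n,*c,*block(p,im,c[3]),"|",*block(p1,im1,c[3]))
E
```

```text
A [158.2  46.9] [  7   7  14  15 163] 179 [614.6 112.1  89. ] [614.7 111.7] [42.5 42.4] 13.4 115 | [614.9 111.8] [43.  42.4] 13.6 122
B [297.2  49.6] [  8   7  14  14 149] 187 [613.3 -13.   73. ] [613.2 -12.8] [41.8 42. ] 0.1 123 | [613.7 -12.9] [40.7 40.2] 0.1 155
C [424.6  51.3] [  8   8  14  14 154] 163 [ 613.2 -133.    73. ] [ 613.  -132.8] [42.9 41.8] 4.0 117 | [ 613.7 -132.4] [43.1 42. ] 4.6 124
D [140.8 176.5] [  6   9  13  12 121] 168 [492.6 145.7  73. ] [492.9 145. ] [42.2 42.8] 67.9 118 | [494.8 165. ] [ 6.8 27.6] 79.5 129
E [265.9 215.5] [  8  12  13  12 129] 93 [455.1  17.4  86. ] [455.4  17.8] [43.9 43.2] 80.8 89 | [453.5   6.2] [41.  24.6] 0.1 125
F [411.1 205.8] [  9   9  13  13 126] 161 [ 464.4 -130.3   83. ] [ 464.7 -129.6] [42.3 43.4] 64.4 120 | [ 465.4 -129.5] [42.2 42.3] 63.9 126
```

```bash
python3 - <<'E'
from h import *
p=arm.camera_params("top");im=cv2.imread("pics/top2.png")
h=cv2.cvtColor(im,cv2.COLOR_BGR2HSV)
m=np.zeros(h.shape[:2],np.uint8);m[170:300,110:200]=((h[...,1]<60)[170:300,110:200])
m=cv2.morphologyEx(m,cv2.MORPH_CLOSE,np.ones((5,5)))
c=max(cv2.findContours(m,0,1)[0],key=cv2.contourArea).reshape(-1,2)
print(cv2.minAreaRect(c.astype(np.float32)))
# inner floor via wall base and rim
print("rim z45",cv2.minAreaRect(ray(p,c,45)[:,:2].astype(np.float32)))
print(shift([455.2,17.6,22],np.radians(-99.2)))
E
```

```text
((154.5, 234.5), (129.0, 89.0), 90.0)
rim z45 ((484.91064453125, 310.39752197265625), (338.8487854003906, 232.7521514892578), 3.2298667430877686)
(array([-43.4, -17.4, 282.3]), array([0.001, 0.003, 0.161]))
```

{"method": "servo_tool", "body": {
  "rows": [
    [[70,-43.5,-17.5,60,0,0,0.16],[70,-43.5,-17.5,120,0,0,0.16],[70,-43.5,-17.5,180,0,0,0.16],[70,-43.5,-17.5,210,0,0,0.16],[70,-43.5,-17.5,250,0,0,0.16],[70,-43.5,-17.5,283,0,0,0.16],[70,-43.5,-17.5,283,0,0,0.16],[35,-43.5,-17.5,283,0,0,0.16],[35,-43.5,-17.5,283,0,0,0.16],[35,-43.5,-17.5,283,0,0,0.16]]
  ]
}}

```text
clock: 14.0
position: [457.0, 17.8, 23.9]
ee_rot: [0.997, -0.08, 0.002, -0.001]
contact_force: [0.4, 1.3, 2.8]
gripper_width: 43.1
grasp_force: 62.2
```

```bash
python3 - <<'E'
from h import *
s=arm.read_state();print(s["position"].round(1),s["gripper_width"],s["grasp_force"])
p=arm.camera_params("top");print(ray(p,[(125,186),(178,183),(185,282),(129,284)],45).round(),)
import pickle
q=pickle.load(open("w2.pkl","rb"));print(ray(q,[(55,57),(108,262)],45).round())
print(shift([485,308,130],np.radians(-83)))
E
```

```text
[457.   17.8  23.9] 43.094437587695154 62.1910035610199
[[606. 393.  45.]
 [617. 256.  45.]
 [363. 222.  45.]
 [355. 360.  45.]]
[[613. 235.  45.]
 [383. 208.  45.]]
(array([ -18.2, -291.1, -105.6]), array([-0.001, -0.003, -0.282]))
```

{"method": "servo_tool", "body": {
  "rows": [
    [[35,0,0,-60,0,0,0],[35,0,0,-121,0,0,0],[35,-19,-60,-121,0,0,-0.06],[35,-38,-120,-121,0,0,-0.12],[35,-57,-180,-121,0,0,-0.18],[35,-76,-240,-121,0,0,-0.24],[35,-86.5,-274,-121,0,0,-0.28],[35,-86.5,-274,-100,0,0,-0.28],[35,-86.5,-274,-80,0,0,-0.28],[35,-86.5,-274,-80,0,0,-0.28]]
  ]
}}

```text
clock: 15.25
position: [412.7, 300.0, 101.1]
ee_rot: [0.998, 0.06, -0.002, 0.002]
contact_force: [-0.3, -1.1, -4.2]
gripper_width: 43.2
grasp_force: 63.2
```

```bash
python3 - <<'E'
from h import *
print(shift([415.5,302,31]),arm.read_state()["grasp_force"])
p,im=snap("wrist");cv2.imwrite("pics/w3.png",im)
E
```

```text
(array([ 3.3, -1.8, 70.1]), array([0, 0, 0])) 63.23432922363281
```

View pics/w3.png

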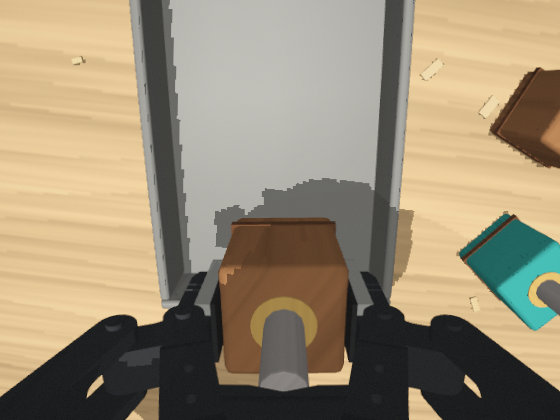

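The block is in the grip with its box slot laterally centred. The near-left rim corner is at about (165,303), so I'll check end clearance.

```bash
python3 - <<'E'
from h import *
p=arm.camera_params("wrist")
print(ray(p,[(165,303),(140,5),(408,5),(391,300)],45).round())
E
```

```text
[[358. 366.  45.]
 [521. 384.  45.]
 [537. 254.  45.]
 [376. 230.  45.]]
```

{"method": "servo_tool", "body": {
  "rows": [
    [[35,8,-2.5,20,0,0,0],[35,8,-2.5,45,0,0,0],[35,8,-2.5,63,0,0,0],[35,8,-2.5,69,0,0,0],[35,8,-2.5,70,0,0,0],[60,8,-2.5,70,0,0,0],[60,8,-2.5,70,0,0,0],[60,8,-2.5,70,0,0,0],[60,8,-2.5,20,0,0,0],[60,8,-2.5,-30,0,0,0]]
  ]
}}

```text
clock: 16.55
position: [421.7, 304.8, 133.8]
ee_rot: [0.998, 0.06, -0.0, 0.001]
contact_force: [0.6, 0.4, 0.7]
gripper_width: 60.1
grasp_force: 0.0
```

```bash
python3 - <<'E'
from h import *
print(pose()[0]);p,im=snap("top");cv2.imwrite("pics/top4.png",im)
print(shift([614.7,111.9,130],np.radians(-76.5)), shift([614.7,111.9,22]))
for uv,z in [((231,180),89),((281.8,184),73),((329.5,185),73),((216,231),73),((329,243),83)]: print(cap(p,im,uv,z,r=6))
E
```

```text
[421.74207405 304.81959478 133.84940152]
(array([164.1, 217.9,  11.6]), array([-0.007, -0.012, -0.113])) (array([162.9, 218.7, 119.6]), array([0, 0, 0]))
(array([231.8, 180.4]), array([ 5,  5,  5,  4, 16], dtype=int32), 119, array([615.2, 111.5,  89. ]))
(array([281.5, 183.5]), array([ 5,  4,  4,  4, 16], dtype=int32), 115, array([614.3, -13.7,  73. ]))
(array([328.4, 184.6]), array([ 4,  4,  4,  4, 15], dtype=int32), 111, array([ 614.2, -133.3,   73. ]))
(array([216.9, 229.3]), array([ 5,  2,  5,  5, 18], dtype=int32), 128, array([493.1, 144.9,  73. ]))
(array([328.5, 242.4]), array([ 4,  3,  4,  5, 17], dtype=int32), 120, array([ 465.2, -131.2,   83. ]))
```

{"method": "servo_tool", "body": {
  "rows": [
    [[70,36,48,0,0,0,-0.03],[70,72,96,0,0,0,-0.06],[70,108,144,0,0,0,-0.09],[70,144,192,0,0,0,-0.113],[70,164,218,10,0,0,-0.113],[70,164,218,50,0,0,-0.113],[70,164,218,100,0,0,-0.113],[70,164,218,111,0,0,-0.113],[35,164,218,111,0,0,-0.113],[35,164,218,111,0,0,-0.113]]
  ]
}}

```text
clock: 17.85
position: [612.3, 109.2, 24.0]
ee_rot: [0.993, 0.117, 0.002, -0.001]
contact_force: [0.3, 0.3, -2.3]
gripper_width: 43.5
grasp_force: 61.3
```

```bash
python3 - <<'E'
from h import *
s=arm.read_state();print(s["position"].round(1),s["gripper_width"],s["grasp_force"])
print(shift([559.5,321,150],np.radians(-82.7)))
E
```

```text
[612.3 109.2  24. ] 43.50810198707051 61.285589933395386
(array([  -1.7, -218.3, -125.9]), array([-0.001, -0.004,  0.107]))
```

{"method": "servo_tool", "body": {
  "rows": [
    [[35,0,0,-60,0,0,0],[35,0,-30,-115,0,0,0],[35,-1,-90,-126,0,0,0.05],[35,-2,-150,-126,0,0,0.107],[35,-2,-210,-126,0,0,0.107],[35,-2,-218,-100,0,0,0.107],[35,-2,-218,-60,0,0,0.107],[35,-2,-218,-30,0,0,0.107],[35,-2,-218,-12,0,0,0.107],[35,-2,-218,-7,0,0,0.107]]
  ]
}}

```text
clock: 19.1
position: [557.9, 319.5, 29.8]
ee_rot: [0.998, 0.063, -0.001, 0.001]
contact_force: [-9.4, -2.1, 16.4]
gripper_width: 43.3
grasp_force: 64.8
```

{"method": "servo_tool", "body": {
  "rows": [
    [[35,0,0,0,0,0,0],[60,0,0,0,0,0,0],[60,0,0,0,0,0,0],[60,0,0,0,0,0,0],[60,0,0,-50,0,0,0],[60,0,0,-110,0,0,0]]
  ]
}}

```text
clock: 19.85
position: [557.9, 319.3, 138.7]
ee_rot: [0.998, 0.063, -0.001, 0.001]
contact_force: [0.7, 0.9, 0.8]
gripper_width: 60.0
grasp_force: 0.0
```

```bash
python3 - <<'E'
from h import *
print(pose()[0]);p,im=snap("top");cv2.imwrite("pics/top5.png",im)
print(shift([464.6,-130.2,130],np.radians(-115.8)))
for uv,z in [((281.8,184),73),((329.5,185),73),((216,231),73),((329,243),83)]: print(cap(p,im,uv,z,r=6))
E
```

```text
[557.93230521 319.32334147 138.67951564]
(array([-155.6,  436.3,   15.1]), array([-0.01 , -0.012,  0.579]))
(array([281.5, 183.5]), array([ 5,  4,  4,  4, 16], dtype=int32), 119, array([614.3, -13.7,  73. ]))
(array([328.4, 184.6]), array([ 4,  4,  4,  4, 15], dtype=int32), 113, array([ 614.2, -133.3,   73. ]))
(array([216.9, 229.3]), array([ 5,  2,  5,  5, 18], dtype=int32), 132, array([493.1, 144.9,  73. ]))
(array([328.5, 242.4]), array([ 4,  3,  4,  5, 17], dtype=int32), 122, array([ 465.2, -131.2,   83. ]))
```

{"method": "servo_tool", "body": {
  "rows": [
    [[70,-20,58,0,0,0,0.08],[70,-40,115,0,-0.005,-0.005,0.16],[70,-60,172,0,-0.01,-0.01,0.25],[70,-80,228,0,-0.01,-0.01,0.35],[70,-102,286,0,-0.01,-0.01,0.45],[70,-122,342,0,-0.01,-0.01,0.55],[70,-142,398,0,-0.01,-0.01,0.579],[70,-155.6,436.3,10,-0.01,-0.01,0.579],[70,-155.6,436.3,40,-0.01,-0.01,0.579],[70,-155.6,436.3,40,-0.01,-0.01,0.579]]
  ]
}}

```text
clock: 21.15
position: [457.4, -133.1, 97.3]
ee_rot: [0.974, -0.225, -0.007, 0.006]
contact_force: [0.8, 0.4, 0.3]
gripper_width: 70.1
grasp_force: 0.0
```

```bash
python3 -c "
from h import *
print(pose()[0],shift([464.6,-130.2,22],np.radians(-115.8)))"
```

```text
[ 457.35693018 -133.09049593   97.34523525] (array([ 6. , -6.8, 75.2]), array([ 0.014,  0.01 , -0.004]))
```

{"method": "servo_tool", "body": {
  "rows": [
    [[70,6,-6.8,0,0.013,0.01,-0.004],[70,6,-6.8,20,0.013,0.01,-0.004],[70,6,-6.8,60,0.013,0.01,-0.004],[70,6,-6.8,75,0.013,0.01,-0.004],[70,6,-6.8,75,0.013,0.01,-0.004],[35,6,-6.8,75,0.013,0.01,-0.004],[35,6,-6.8,75,0.013,0.01,-0.004],[35,6,-6.8,75,0.013,0.01,-0.004]]
  ]
}}

```text
clock: 22.15
position: [468.1, -129.5, 25.2]
ee_rot: [0.975, -0.222, 0.004, -0.0]
contact_force: [-0.8, 1.1, 6.4]
gripper_width: 43.0
grasp_force: 62.7
```

```bash
python3 -c "
from h import *
s=arm.read_state();print(s['position'].round(1),s['gripper_width'],s['grasp_force'],s['ee_rot'].round(4))
print(shift([490,312,150],np.radians(-82.7)))"
```

```text
[ 468.1 -129.5   25.2] 43.04715145380889 62.685688734054565 [ 9.750e-01 -2.221e-01  3.600e-03 -4.000e-04]
(array([-170.6, -407.7, -125. ]), array([-0.   , -0.007, -0.575]))
```

{"method": "servo_tool", "body": {
  "rows": [
    [[35,0,0,-60,0,0,0],[35,-10,-25,-115,0,0,0],[35,-33,-80,-125,0,0,-0.1],[35,-56,-135,-125,0,0,-0.2],[35,-79,-190,-125,0,0,-0.3],[35,-102,-245,-125,0,-0.007,-0.4],[35,-125,-300,-125,0,-0.007,-0.5],[35,-148,-355,-125,0,-0.007,-0.575],[35,-170.6,-407.7,-125,0,-0.007,-0.575],[35,-170.6,-407.7,-110,0,-0.007,-0.575]]
  ]
}}

```text
clock: 23.4
position: [489.8, 316.2, 133.6]
ee_rot: [0.998, 0.065, -0.0, -0.002]
contact_force: [-1.2, -0.5, -3.7]
gripper_width: 43.0
grasp_force: 63.0
```

```bash
python3 -c "
from h import *
print(pose()[0],shift([490,312,33],np.radians(-82.7)))"
```

```text
[489.77498406 316.20671753 133.62770494] (array([ -0.3,   4.6, 100.6]), array([-0.004,  0.   ,  0.003]))
```

Set it down gently, then release and rise.

{"method": "servo_tool", "body": {
  "rows": [
    [[35,0,4.5,40,0,0,0],[35,0,4.5,75,0,0,0],[35,0,4.5,92,0,0,0],[35,0,4.5,99,0,0,0],[35,0,4.5,101,0,0,0],[35,0,4.5,101,0,0,0],[60,0,4.5,101,0,0,0],[60,0,4.5,101,0,0,0],[60,0,4.5,55,0,0,0],[60,0,4.5,-5,0,0,0]]
  ]
}}

```text
clock: 24.65
position: [489.4, 306.8, 138.7]
ee_rot: [0.998, 0.063, -0.003, 0.001]
contact_force: [-0.2, 0.9, 0.8]
gripper_width: 60.1
grasp_force: 0.0
```

```bash
python3 - <<'E'
from h import *
s=arm.read_state();print(s["clock"],pose()[0])
# overview for sleeves
print(shift([510,-260,230],np.radians(-90)))
E
```

```text
24.65 [489.43174283 306.78907221 138.73563874]
(array([-51.5, 565. , -90.2]), array([0.002, 0.006, 0.126]))
```

{"method": "servo_tool", "body": {
  "rows": [
    [[60,-8,54,-20,0,0,0.02],[60,-16,108,-40,0,0,0.04],[60,-24,162,-60,0,0,0.06],[60,-32,216,-80,0,0,0.08],[60,-40,270,-100,0,0,0.1],[60,-48,324,-120,0,0,0.126],[60,-56,382,-120,0,0,0.126],[60,-64,440,-120,0,0,0.126],[60,-72,495,-120,0,0,0.126],[60,-79,541,-120,0,0,0.126]]
  ]
}}

```text
clock: 25.9
position: [479.8, -241.4, 259.0]
ee_rot: [1.0, -0.0, -0.001, 0.0]
contact_force: [0.8, 0.7, -0.3]
gripper_width: 59.8
grasp_force: 0.0
```

{"method": "servo_tool", "body": {
  "rows": [
    [[60,0,0,0,0,0,0],[60,0,0,0,0,0,0],[60,0,0,0,0,0,0]]
  ]
}}

```text
clock: 26.28
position: [480.2, -238.4, 258.6]
ee_rot: [1.0, 0.001, -0.001, -0.0]
contact_force: [0.1, 0.3, 0.4]
gripper_width: 59.9
grasp_force: 0.0
```

```bash
python3 - <<'E'
from h import *
import pickle
print(pose()[0],arm.read_state()["joint_vel"].round(3))
p,im=snap("wrist");cv2.imwrite("pics/w6.png",im);pickle.dump(p,open("w6.pkl","wb"))
for X in [(593.8,-326.9,42),(514.4,-324.2,42),(436.9,-318.3,42)]: print(proj(p,X).round(),end="")
p,im=snap("top");cv2.imwrite("pics/top6.png",im)
E
```

```text
[ 480.22689496 -238.39973013  258.57479057] [ 0.005 -0.     0.001 -0.001  0.002 -0.   ]
[[382.  49.]][[373. 137.]][[362. 215.]]
```

View pics/w6.png

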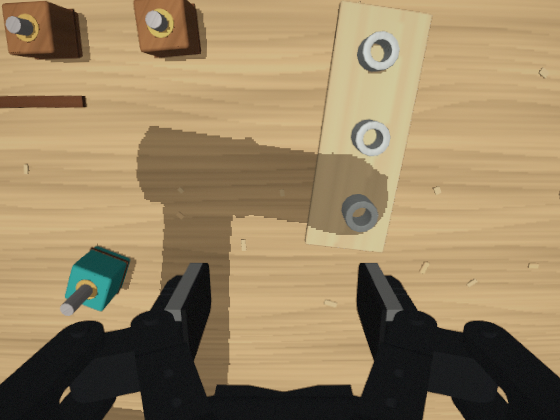

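View pics/top6.png

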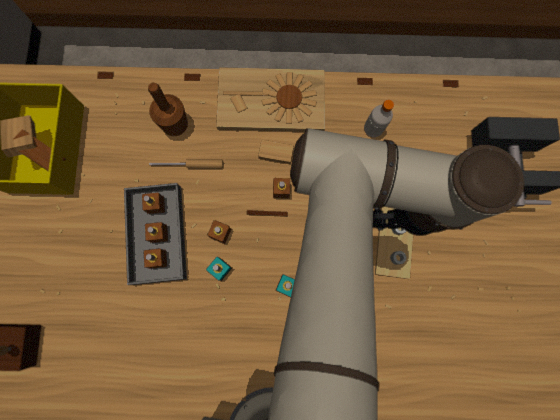

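Three gauges stand upright in the box at (151,202), (155,231) and (152,257). Sleeves in the wrist view are at (380,50), (372,137) and (360,214).

```bash
python3 - <<'E'
from h import *;import pickle
p=pickle.load(open("w6.pkl","rb"));im=cv2.imread("pics/w6.png")
for uv in [(380,50),(372,137),(360,213)]:
    c=cap(p,im,uv,42,r=24);u,v=uv
    h=cv2.cvtColor(im[v-24:v+24,u-24:u+24],cv2.COLOR_BGR2HSV).astype(int)
    m=((h[...,1]<50)&(h[...,2]>c[2])).astype(np.uint8)
    k=max(cv2.findContours(m,0,1)[0],key=cv2.contourArea).reshape(-1,2)+[u-24,v-24]
    e=cv2.fitEllipse(k.astype(np.float32)); print(*c,np.round(e[0],1),np.round(e[1],1),ray(p,[e[0]],42)[0].round(1))
print(cap(p,im,(155,19),73),cap(p,im,(15,25),73))
print(pose()[0])
E
```

```text
[381.1  49.6] [  7   5  37  38 657] 184 [ 592.9 -326.2   42. ] [381.   49.7] [34.3 37.5] [ 592.8 -326.1   42. ]
[373. 138.] [  8   9  35  34 542] 185 [ 513.8 -323.8   42. ] [372.9 138.2] [32.1 33.5] [ 513.7 -323.7   42. ]
[361.4 216. ] [  9  12  33  31 515] 103 [ 435.9 -317.5   42. ] [361.5 216.1] [29.5 32. ] [ 435.8 -317.6   42. ]
(array([153.,  19.]), array([  4,   6,  16,  17, 205], dtype=int32), 169, array([ 613. , -133.3,   73. ])) (array([12.6, 24.1]), array([  5,   5,  15,  17, 189], dtype=int32), 144, array([613. , -13.5,  73. ]))
[ 480.29679066 -238.33996776  258.49792121]
```

{"method": "servo_tool", "body": {
  "rows": [
    [[60,38,29,50,0,0,0],[60,76,58,100,0,0,0],[60,112.6,87.8,150,0,0,0],[60,112.6,87.8,190,0,0,0],[60,112.6,87.8,198,0,0,0],[60,112.6,87.8,198,0,0,0],[60,112.6,87.8,198,0,0,0]]
  ]
}}

```text
clock: 27.25
position: [593.5, -327.0, 63.1]
ee_rot: [1.0, 0.001, 0.001, 0.001]
contact_force: [0.7, 0.2, -0.3]
gripper_width: 60.3
grasp_force: 0.0
```

```bash
python3 -c "
from h import *
print(pose()[0],shift([592.9,-326.1,18],np.radians(-90)))"
```

```text
[ 593.50637408 -327.00904214   63.12247313] (array([-0.7, -1. , 45.1]), array([ 0.002, -0.001,  0.002]))
```

{"method": "servo_tool", "body": {
  "rows": [
    [[60,-0.6,-1,25,0,0,0],[60,-0.6,-1,42,0,0,0],[60,-0.6,-1,45,0,0,0],[60,-0.6,-1,45,0,0,0],[25,-0.6,-1,45,0,0,0],[25,-0.6,-1,45,0,0,0],[25,-0.6,-1,45,0,0,0],[25,-0.6,-1,45,0,0,0]]
  ]
}}

```text
clock: 28.25
position: [592.1, -326.4, 15.9]
ee_rot: [1.0, 0.0, -0.001, 0.0]
contact_force: [-0.7, 0.1, 5.2]
gripper_width: 31.7
grasp_force: 59.9
```

```bash
python3 -c "
from h import *
print(pose()[0],shift([613.1,-133.1,105],np.radians(-90)))"
```

```text
[ 592.06425565 -326.38977373   15.94941789] (array([  21. , -193.2,  -89.2]), array([0.001, 0.002, 0.001]))
```

{"method": "servo_tool", "body": {
  "rows": [
    [[25,0,0,-60,0,0,0],[25,2,-20,-105,0,0,0],[25,8,-80,-105,0,0,0],[25,14,-140,-105,0,0,0],[25,21,-193,-100,0,0,0],[25,21,-193,-90,0,0,0],[25,21,-193,-90,0,0,0],[25,21,-193,-90,0,0,0]]
  ]
}}

```text
clock: 29.25
position: [612.2, -134.4, 104.4]
ee_rot: [1.0, -0.001, -0.002, -0.0]
contact_force: [-0.6, -0.2, -0.8]
gripper_width: 32.1
grasp_force: 59.7
```

```bash
python3 - <<'E'
from h import *
print(pose()[0],shift([613.1,-133.1,60],np.radians(-90)))
p,im=snap("wrist");cv2.imwrite("pics/w7.png",im)
P=pose()[0];print("expected ring centre px",proj(p,[P[0],P[1],P[2]+26]))
E
```

```text
[ 612.23407234 -134.3522557   104.44790087] (array([ 1. , -1.2, 44.4]), array([-0.   ,  0.004, -0.001]))
expected ring centre px [[282.65877235 311.69965988]]
```

View pics/w7.png

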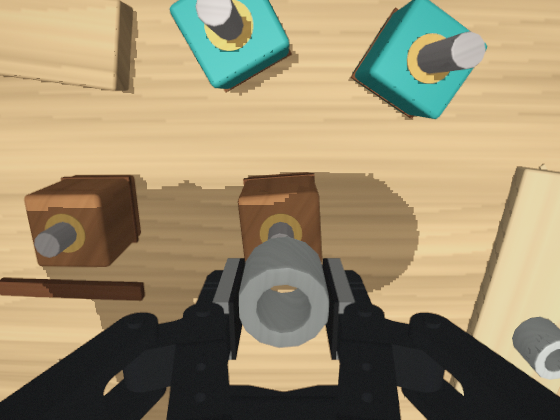

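The sleeve is held at (283,307) and lines up with C's rod behind it. Lowering.

{"method": "servo_tool", "body": {
  "rows": [
    [[25,0,-1.2,10,0,0,0],[25,0,-1.2,20,0,0,0],[25,0,-1.2,26,0,0,0],[25,0,-1.2,26,0,0,0]]
  ]
}}

```text
clock: 29.8
position: [611.9, -131.9, 77.8]
ee_rot: [1.0, 0.0, -0.003, -0.0]
contact_force: [-0.5, 0.0, 0.1]
gripper_width: 32.1
grasp_force: 59.7
```

```bash
python3 -c "
from h import *
print(pose()[0],shift([612.2,-133.1,60],np.radians(-90)))"
```

```text
[ 611.93535878 -131.92505403   77.79605135] (array([ 0.4,  1.2, 17.8]), array([-0.   ,  0.005,  0.   ]))
```

{"method": "servo_tool", "body": {
  "rows": [
    [[25,0.3,0.8,0,0,0.003,0],[25,0.3,0.8,0,0,0.003,0],[25,0.3,0.8,0,0,0.003,0]]
  ]
}}

```text
clock: 30.18
position: [612.9, -132.6, 79.1]
ee_rot: [1.0, 0.0, 0.0, -0.0]
contact_force: [-0.6, 0.5, -0.7]
gripper_width: 31.6
grasp_force: 59.7
```

```bash
python3 -c "
from h import *
print(pose()[0],shift([612.2,-133.1,60],np.radians(-90)))"
```

```text
[ 612.90775802 -132.62237805   79.08092122] (array([-0.7,  0.5, 19.1]), array([-0., -0.,  0.]))
```

Close enough, so sliding down and reading the force.

{"method": "servo_tool", "body": {
  "rows": [
    [[25,-0.5,0.3,5,0,0,0],[25,-0.5,0.3,10,0,0,0],[25,-0.5,0.3,15,0,0,0],[25,-0.5,0.3,19,0,0,0],[25,-0.5,0.3,19,0,0,0]]
  ]
}}

```text
clock: 30.8
position: [612.2, -133.0, 59.5]
ee_rot: [1.0, 0.0, -0.0, -0.0]
contact_force: [0.2, -0.2, 0.1]
gripper_width: 31.9
grasp_force: 59.9
```

{"method": "servo_tool", "body": {
  "rows": [
    [[50,0,0,0,0,0,0],[50,0,0,0,0,0,0],[50,0,0,0,0,0,0],[50,0,0,-20,0,0,0],[50,0,0,-60,0,0,0],[50,-10,20,-110,0,0,0],[50,-50,80,-130,0,0,0],[50,-85,135,-130,0,0,0],[50,-98.5,190.5,-80,0,0,0],[50,-98.5,190.5,-30,0,0,0]]
  ]
}}

```text
clock: 32.05
position: [515.0, -325.5, 95.7]
ee_rot: [1.0, -0.001, 0.003, 0.001]
contact_force: [0.2, 0.1, -1.1]
gripper_width: 50.2
grasp_force: 0.0
```

{"method": "servo_tool", "body": {
  "rows": [
    [[60,0,0,0,0,0,0],[60,0,0,0,0,0,0],[60,0,0,0,0,0,0]]
  ]
}}

```text
clock: 32.42
position: [516.3, -322.1, 96.5]
ee_rot: [1.0, 0.001, 0.002, 0.001]
contact_force: [0.5, -0.6, 0.2]
gripper_width: 59.6
grasp_force: 0.0
```

```bash
python3 - <<'E'
from h import *
print(pose()[0],shift([513.8,-323.8,18],np.radians(-90)))
p,im=snap("scene");cv2.imwrite("pics/s8.png",cv2.resize(im[130:330,140:400],None,fx=3,fy=3))
E
```

```text
[ 516.31855214 -322.05043933   96.49340928] (array([-2.9,  1.6, 78.5]), array([ 0.002, -0.004,  0.002]))
```

View pics/s8.png

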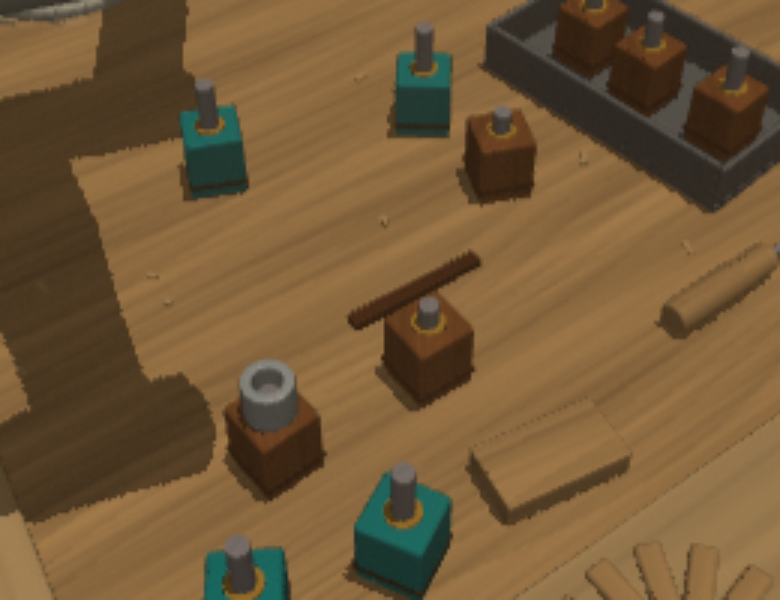

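The sleeve sits flat on C, and B and D are unmoved with rods home. Next is sleeve 2.

{"method": "servo_tool", "body": {
  "rows": [
    [[60,-2.7,1.6,30,0,0,0],[60,-2.7,1.6,45,0,0,0],[60,-2.7,1.6,45,0,0,0],[60,-2.7,1.6,45,0,0,0]]
  ]
}}

```text
clock: 32.98
position: [512.4, -324.0, 49.8]
ee_rot: [1.0, 0.0, 0.001, 0.0]
contact_force: [0.3, 0.6, 0.6]
gripper_width: 59.7
grasp_force: 0.0
```

```bash
python3 -c "
from h import *
print(pose()[0],shift([513.8,-323.8,17],np.radians(-90)))"
```

```text
[ 512.38327097 -324.04956433   49.82036624] (array([ 1.4, -0.3, 32.8]), array([ 0.001, -0.001,  0.001]))
```

{"method": "servo_tool", "body": {
  "rows": [
    [[60,1.2,-0.3,15,0,0,0],[60,1.2,-0.3,30,0,0,0],[60,1.2,-0.3,32.5,0,0,0],[60,1.2,-0.3,32.5,0,0,0],[25,1.2,-0.3,32.5,0,0,0],[25,1.2,-0.3,32.5,0,0,0],[25,1.2,-0.3,32.5,0,0,0],[25,1.2,-0.3,32.5,0,0,0]]
  ]
}}

```text
clock: 33.98
position: [513.2, -323.8, 17.1]
ee_rot: [1.0, 0.0, 0.001, 0.0]
contact_force: [0.4, 0.5, 4.2]
gripper_width: 31.4
grasp_force: 59.7
```

```bash
python3 - <<'E'
from h import *
P=pose()[0];print(P,arm.read_state()["grasp_force"])
p,im=snap("top");cv2.imwrite("pics/top9.png",im)
for uv in [(281.8,184),(216,230)]: print(cap(p,im,uv,73,r=6))
print(shift([613.2+P[0]-513.8,-13.2,105],np.radians(-90)))
E
```

```text
[ 513.21076853 -323.81437578   17.05809691] 59.72333092242479
(array([281.5, 183.5]), array([ 5,  4,  4,  4, 16], dtype=int32), 117, array([614.3, -13.7,  73. ]))
(array([216.9, 229.3]), array([ 5,  3,  5,  5, 18], dtype=int32), 130, array([493.1, 144.9,  73. ]))
(array([  99.7, -310.5,  -88. ]), array([ 0.   , -0.001,  0.001]))
```

{"method": "servo_tool", "body": {
  "rows": [
    [[25,0,0,-60,0,0,0],[25,8,-25,-112,0,0,0],[25,26,-82,-112,0,0,0],[25,44,-140,-112,0,0,0],[25,62,-196,-112,0,0,0],[25,80,-252,-112,0,0,0],[25,99,-310,-105,0,0,0],[25,99,-310,-85,0,0,0],[25,99,-310,-75,0,0,0],[25,99,-310,-75,0,0,0]]
  ]
}}

```text
clock: 35.28
position: [610.6, -14.3, 90.1]
ee_rot: [1.0, -0.0, -0.002, 0.0]
contact_force: [-0.7, 0.3, -0.2]
gripper_width: 31.4
grasp_force: 59.7
```

{"method": "servo_tool", "body": {
  "rows": [
    [[25,0,0,0,0,0,0],[25,0,0,0,0,0,0]]
  ]
}}

```text
clock: 35.52
position: [612.0, -14.2, 92.2]
ee_rot: [1.0, -0.0, 0.001, -0.0]
contact_force: [-0.1, 0.2, -0.2]
gripper_width: 31.6
grasp_force: 59.7
```

```bash
python3 -c "
from h import *
print(pose()[0],shift([612.6,-13.2,80],np.radians(-90)))"
```

```text
[611.98622512 -14.20520711  92.17831764] (array([ 0.6, -1. , 12.2]), array([-0.001, -0.001, -0.001]))
```

{"method": "servo_tool", "body": {
  "rows": [
    [[25,0.5,-0.8,6,0,0,0],[25,0.5,-0.8,11,0,0,0],[25,0.5,-0.8,11,0,0,0],[25,0.5,-0.8,11,0,0,0]]
  ]
}}

```text
clock: 36.02
position: [612.1, -12.8, 80.2]
ee_rot: [1.0, 0.0, -0.0, -0.0]
contact_force: [-0.6, -0.3, -0.9]
gripper_width: 31.3
grasp_force: 59.7
```

```bash
python3 -c "
from h import *
print(pose()[0],shift([612.6,-13.2,60.7],np.radians(-90)))"
```

```text
[612.132525   -12.76561283  80.24945693] (array([ 0.5,  0.4, 19.5]), array([-0.   ,  0.001,  0.   ]))
```

{"method": "servo_tool", "body": {
  "rows": [
    [[25,0.4,0.3,5,0,0,0],[25,0.4,0.3,10,0,0,0],[25,0.4,0.3,15,0,0,0],[25,0.4,0.3,19.5,0,0,0],[25,0.4,0.3,19.5,0,0,0]]
  ]
}}

```text
clock: 36.65
position: [612.4, -13.1, 60.5]
ee_rot: [1.0, 0.0, -0.0, -0.0]
contact_force: [0.5, -0.3, -0.4]
gripper_width: 31.9
grasp_force: 59.9
```

{"method": "servo_tool", "body": {
  "rows": [
    [[50,0,0,0,0,0,0],[50,0,0,0,0,0,0],[50,0,0,0,0,0,0],[50,0,0,-20,0,0,0],[50,0,0,-70,0,0,0],[50,-25,45,-100,0,0,0],[50,-55,95,-100,0,0,0],[50,-85,147,-100,0,0,0],[50,-115,198,-100,0,0,0],[50,-145,250,-100,0,0,0]]
  ]
}}

```text
clock: 37.9
position: [466.5, -264.5, 161.2]
ee_rot: [1.0, 0.0, 0.0, -0.0]
contact_force: [1.7, -0.4, -0.2]
gripper_width: 49.9
grasp_force: 0.0
```

{"method": "servo_tool", "body": {
  "rows": [
    [[60,-31,54,0,0,0,0],[60,-31,54,50,0,0,0],[60,-31,54,95,0,0,0],[60,-31,54,100,0,0,0],[60,-31,54,100,0,0,0],[60,-31,54,100,0,0,0]]
  ]
}}

```text
clock: 38.65
position: [438.1, -317.5, 62.9]
ee_rot: [1.0, 0.001, 0.002, 0.001]
contact_force: [0.1, 0.7, -0.3]
gripper_width: 60.0
grasp_force: 0.0
```

```bash
python3 - <<'E'
from h import *
print(pose()[0],shift([435.9,-317.6,17],np.radians(-90)))
p,im=snap("scene");cv2.imwrite("pics/s10.png",cv2.resize(im[130:330,140:400],None,fx=3,fy=3))
p,im=snap("top");cv2.imwrite("pics/top10.png",im)
print(cap(p,im,(216,230),73,r=6),cap(p,im,(282,184),85,r=9),cap(p,im,(328,185),85,r=9))
E
```

```text
[ 438.14624547 -317.47199659   62.85545517] (array([-2.4,  0.1, 45.8]), array([ 0.001, -0.003,  0.001]))
(array([216.9, 229.3]), array([ 5,  3,  5,  5, 18], dtype=int32), 133, array([493.1, 144.9,  73. ])) (array([281.7, 182.8]), array([ 3,  2, 12, 12, 78], dtype=int32), 137, array([613. , -13.8,  85. ])) (array([329.1, 183.5]), array([ 5,  2, 12, 12, 71], dtype=int32), 133, array([ 613.9, -133.4,   85. ]))
```

View pics/s10.png

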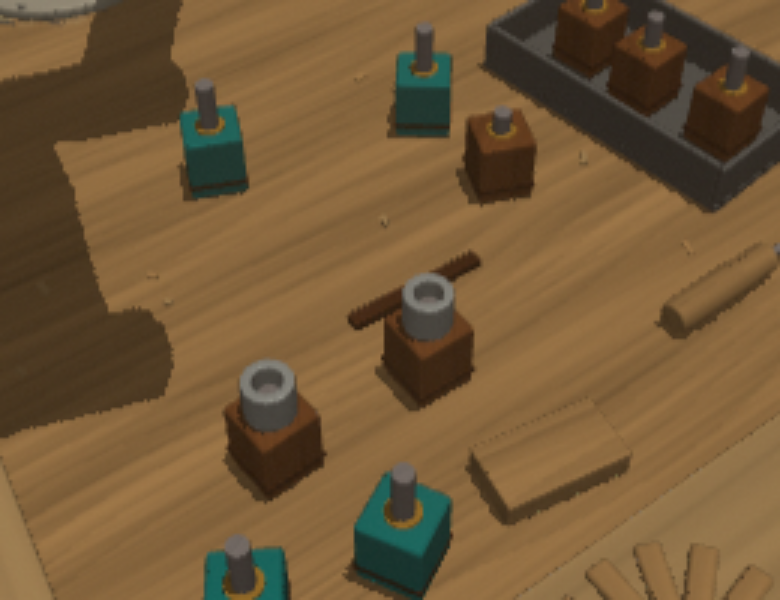

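B and C both have seated sleeves, at (428,305) and (268,395) in the crop. D is still in place, so I'll grip sleeve 3.

{"method": "servo_tool", "body": {
  "rows": [
    [[60,-1.8,0.2,20,0,0,0],[60,-1.8,0.2,40,0,0,0],[60,-1.8,0.2,45.5,0,0,0],[60,-1.8,0.2,45.5,0,0,0],[60,-1.8,0.2,45.5,0,0,0],[25,-1.8,0.2,45.5,0,0,0],[25,-1.8,0.2,45.5,0,0,0],[25,-1.8,0.2,45.5,0,0,0],[25,-1.8,0.2,45.5,0,0,0]]
  ]
}}

```text
clock: 39.88
position: [435.2, -317.5, 16.2]
ee_rot: [1.0, 0.0, 0.0, 0.0]
contact_force: [-0.2, 1.0, 5.6]
gripper_width: 31.8
grasp_force: 59.6
```

```bash
python3 - <<'E'
from h import *
P=pose()[0];print(P,arm.read_state()["grasp_force"])
print(shift([492.8+P[0]-435.9,145.2,105],np.radians(-90)))
E
```

```text
[ 435.23796166 -317.51909459   16.22525315] 59.62071128189564
(array([  57.2, -462.7,  -88.9]), array([ 0.   , -0.001,  0.001]))
```

{"method": "servo_tool", "body": {
  "rows": [
    [[25,0,0,-60,0,0,0],[25,4,-30,-114,0,0,0],[25,11,-90,-114,0,0,0],[25,18,-150,-114,0,0,0],[25,25,-210,-114,0,0,0],[25,32,-270,-114,0,0,0],[25,40,-330,-114,0,0,0],[25,48,-390,-114,0,0,0],[25,56.5,-450,-114,0,0,0],[25,57,-462.7,-100,0,0,0]]
  ]
}}

```text
clock: 41.12
position: [492.9, 149.2, 116.0]
ee_rot: [1.0, 0.002, 0.001, -0.001]
contact_force: [0.4, 0.1, -0.5]
gripper_width: 32.0
grasp_force: 59.8
```

{"method": "servo_tool", "body": {
  "rows": [
    [[25,0,0,20,0,0,0],[25,0,0,24,0,0,0],[25,0,0,24,0,0,0],[25,0,0,24,0,0,0]]
  ]
}}

```text
clock: 41.62
position: [492.1, 145.1, 92.1]
ee_rot: [1.0, -0.0, 0.0, -0.0]
contact_force: [0.2, -0.2, -0.7]
gripper_width: 31.9
grasp_force: 59.8
```

```bash
python3 - <<'E'
from h import *
print(pose()[0],shift([492.1,145.2,80],np.radians(-90)))
p,im=snap("scene");q=proj(p,[492.8,145.2,73])[0];print(q,cap(p,im,q,73,r=9))
E
```

```text
[492.09962879 145.11741536  92.11927067] (array([-0. , -0.1, 12.1]), array([-0.001, -0.001, -0.   ]))Traceback (most recent call last):
  File "<stdin>", line 3, in <module>
  File "h.py", line 27, in cap
    t=vt or np.percentile(hsv[...,2][g],92)-25
            ~~~~~~~~~~~~~^^^^^^^^^^^^^^^^^^
    return _quantile_unchecked(
        a, q, axis, out, overwrite_input, method, keepdims, weights)
    return _ureduce(a,
                    func=_quantile_ureduce_func,
    ...<5 lines>...
                    overwrite_input=overwrite_input,
                    method=method)
    r = func(a, **kwargs)
    result = _quantile(arr,
                       quantiles=q,
    ...<2 lines>...
                       out=out,
                       weights=wgt)
    previous = arr[previous_indexes]
               ~~~^^^^^^^^^^^^^^^^^^
IndexError: index 0 is out of bounds for axis 0 with size 0
```

```bash
python3 - <<'E'
from h import *
p,im=snap("wrist");cv2.imwrite("pics/w11.png",im);print(proj(p,[492.8,145.2,55]),pose()[0])
E
```

```text
[[282.65686159 242.40521781]] [492.06443078 145.2517967   92.15247247]
```

View pics/w11.png

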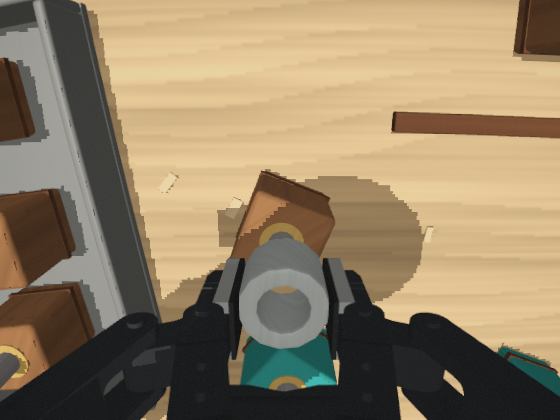

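D's collar is centred at about (282,240), as predicted, so it hasn't moved. Sliding down.

{"method": "servo_tool", "body": {
  "rows": [
    [[25,0,0,6,0,0,0],[25,0,0,12,0,0,0],[25,0,0,12,0,0,0],[25,0,0,17,0,0,0],[25,0,0,22,0,0,0],[25,0,0,27,0,0,0],[25,0,0,32,0,0,0],[25,0,0,32,0,0,0]]
  ]
}}

```text
clock: 42.72
position: [491.7, 145.5, 59.3]
ee_rot: [1.0, 0.0, -0.0, -0.0]
contact_force: [0.1, 0.5, -1.3]
gripper_width: 31.9
grasp_force: 59.8
```

{"method": "servo_tool", "body": {
  "rows": [
    [[50,0,0,0,0,0,0],[50,0,0,0,0,0,0],[50,0,0,0,0,0,0],[50,0,0,-20,0,0,0],[50,0,0,-70,0,0,0],[50,0,0,-130,0,0,0],[50,-10,-40,-170,0,0,0],[50,-35,-90,-190,0,0,0],[50,-60,-145,-200,0,0,0],[50,-90,-200,-200,0,0,0]]
  ]
}}

```text
clock: 43.98
position: [401.2, 347.1, 260.9]
ee_rot: [1.0, -0.0, 0.001, -0.001]
contact_force: [1.6, 0.9, 0.0]
gripper_width: 50.0
grasp_force: 0.0
```

{"method": "servo_tool", "body": {
  "rows": [
    [[50,-30,-50,0,0,0,0],[50,-60,-105,0,0,0,0],[50,-90,-160,0,0,0,0],[50,-120,-210,0,0,0,0],[50,-120,-210,0,0,0,0],[50,-120,-210,0,0,0,0]]
  ]
}}

```text
clock: 44.72
position: [281.5, 554.9, 259.2]
ee_rot: [1.0, 0.0, -0.0, 0.0]
contact_force: [0.4, -0.1, 0.0]
gripper_width: 50.2
grasp_force: 0.0
```

```bash
python3 - <<'E'
from h import *
p,a=snap("top");p2,b=snap("scene")
print(cap(p,a,(216,228),85,r=9),cap(p,a,(282,184),85,r=9),cap(p,a,(328,185),85,r=9))
cv2.imwrite("pics/f12.png",np.vstack([cv2.resize(a[130:300,110:390],(790,480))[:300],cv2.resize(b[110:310,160:420],(790,608))[:300]]))
cv2.imwrite("pics/f13.png",cv2.resize(b[90:320,160:440],None,fx=2.6,fy=2.6))
cv2.imwrite("pics/f14.png",cv2.resize(a[140:300,110:350],None,fx=3.2,fy=3.2))
E
```

```text
(array([216.4, 228.8]), array([ 4,  4, 12, 13, 68], dtype=int32), 130, array([492.5, 144.5,  85. ])) (array([281.6, 182.8]), array([ 3,  2, 12, 12, 80], dtype=int32), 127, array([612.8, -13.7,  85. ])) (array([329.2, 183.5]), array([ 5,  2, 12, 12, 74], dtype=int32), 123, array([ 613.8, -133.5,   85. ]))
```

View pics/f13.png

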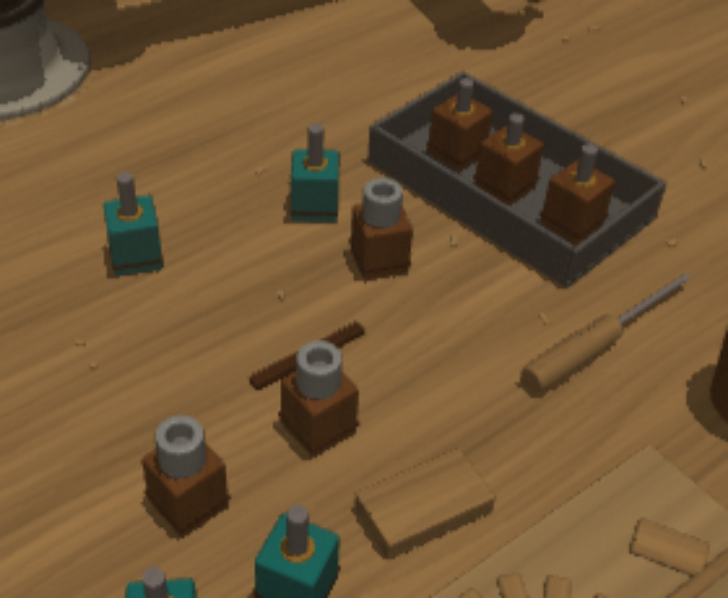

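View pics/f14.png

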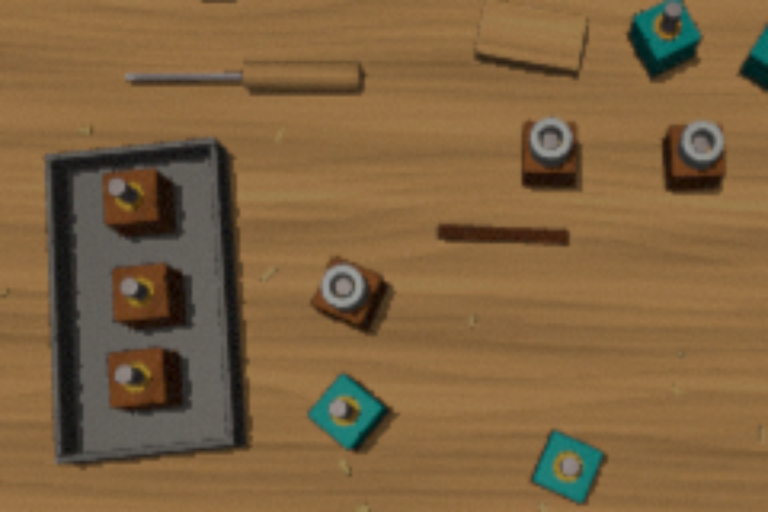

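Every gauge checks out: B, C and D have seated sleeves with rods home (top view (552,142), (702,145), (344,287)). A, E and F stand in the box ((137,200), (148,293), (143,377)). Handing in.

```bash
python3 -c "
from bench import arm
print(arm.job_done())"
```

```text
the job is handed in; nothing more can be done
None
```

The job is handed in at about 45 s on the robot's clock: the three sound gauges are upright with rods home and sleeves seated, the three sticking ones are in the repair box without sleeves, and no verdict came back.

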